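# Release the blue paint sample into the viewing bay

### The arm

A 6-joint arm with a two-finger parallel gripper is mounted at the origin on the work surface. World frame = base frame: x ahead of the robot, y to its left, z up, the work surface at z = 0. Lengths are in m, angles in degrees, forces in N, time in s.
With the tool pointing down it reaches from about 0.275 to 0.825 m from the base axis. Payload 4.9 kg.
Tool frame: the origin (TCP) lies on the centre line of the jaws, within the pads' length; the fingertips stand 11 mm ahead of it and the grasp point (between the pads) lies 8 mm behind it (bot.tcp_to_tips is the distance from the TCP to the fingertips, in m); z points along the fingers, y is the line along which they close (so a half turn about z gives the same grasp; the last joint's range is limited). The gripper opens to 85 mm and grips with 20 to 120 N. Pads are 22 mm wide; open, the fingers measure 114 mm over their backs; the gripper's body (76 mm by 85 mm) begins 54 mm behind the grasp point. The pads swing forward as they close: fully open they stand 13 mm farther back than shut.
Start: joints at [65.821, 18.69, -11.035, 60.275, 0, 82.311], TCP at [0.156, 0.527, 0.242] pointing down, gripper open.
Joint ranges: [-152.03, 152.03], [-55.5, 102.48], [-74.3, 77.21], [-110.64, 120.58], [-84.22, 78.4], [-180, 180]. Speed limits (degrees/s): [147.25, 147.25, 180, 180, 180, 180].

### API

Orientations are given as a 3x3 rotation matrix whose columns are the frame's x, y, z axes.
In Python, from workcell import bot gives the robot as it stands.
- The arm moves only by the tool drive_tool, never from a script. Its arguments are lists of equal length, an entry for each row: "translation": the shift along the tool's x, y, z each as a share of 100 mm, from -1 to 1, a list of three; "dr": the turn, a rotation vector about the tool's x, y, z each as a share of 45 degrees, from -1 to 1, a list of three; "grip": the opening, from 0 (shut) to 1 (fully open). In form: {"translation": [[tx, ty, tz], ...], "dr": [[wx, wy, wz], ...], "grip": [grip, ...]}. A call has 1 to 10 rows; each row shifts and turns the commanded pose from where the row before left it, along the tool's axes as they then stand; what a row does not reach is not made up. A row lasts 1/8 s, in which the tool goes at most 62.5 mm and 10.7 degrees, less where a joint would pass 70% of its speed; a pose out of reach is approached as far as the arm can. A call with a number of a shift or a turn outside -1 to 1 is refused whole. A call with a gripper value outside its range is refused whole. The fingers move at their own pace and stop on an object; "squeeze" is the grip in N (left out, the last holds). Time passes only in rows, so rows that do not move let the fingers close. It gives the time, the measured TCP pose, the force, the opening and the grip force at its end, in the units of the state.
- bot.get_obs(): the state, without advancing time (a new reading comes with each control period).
- bot.read_camera(name): name is "scene" or "top" or "wrist"; returns (picture, depth): 384x512x3 uint8, red, green, blue; 384x512 float32, m along the optical axis (not along the pixel's ray), 0 where there is no reading.
- bot.calibration(name): a dict with "fx", "fy", "cx", "cy" (pixels), "xyz" and "rotation" of the camera in the world; the wrist camera has in their place "mount" (4x4, takes a point from camera to tool coordinates, whose origin is the TCP and whose axes are the flange's). Camera axes: x right, y down, z forward; pixel columns grow to the right and rows downward; lengths in m; the calibration is good to about 2 mm. The wrist camera is an equidistant fisheye: a pixel r from the principal point sees the ray r / f radians off the axis. A picture is of the moment at which its call begins: read the wrist's pose just before it. calibration takes no time and is no camera call.
- bot.sign_off(): hands the job in; it is judged then, once.
The state is a dict: "time_s": time; "qpos": joint angles; "qvel": joint speeds; "joint_efforts": joint torques, N m; "ee_pos": TCP position; "tool_rot": TCP orientation; "ft_force": force on the tool from outside, world axes, zero at the start; "wrist_torque": the same for the moment, N m; "grip_width": finger opening in m; "grasp_force": force on a finger pad.
Only numpy, scipy, OpenCV 4.12 (cv2) and the standard library are available. Lean on these libraries where they do the work, as an engineer would, in place of code of your own. Each camera call takes 0.05 s, during which the arm holds its last target. There are 200 camera calls.

### The job

With the fingertips, press down the orange pad of the rocker whose gate holds back the blue sample, so that the gate lifts and the blue sample rolls down its lane into the white viewing bay; then let the pad come back up so that the gate shuts again. Do not touch the samples, leave the ochre sample and its rocker as they are, and do not disturb the torch, the vial or the brush.

Things in the scene. Friction and masses are not known exactly. Their poses are not given: they have to be found in the camera images.
- feeder: fixed two-lane feeder. Origin on the table under the rocker pivots; x down the lanes from the pads to the bay, y left, z up. Base x -73 to 197 mm, 165 mm wide, 12 mm thick. Rockers at y = +-62 mm: pads x -110, pivots 85 mm up, gates x 100. Lanes 33 mm wide at y = +-30 mm, floor falls 0.12; samples wait at x 80-90, roll to rest at x 174 in about 1 s. White bay x 125-187; microscope post there, 135 mm tall.
- left_pad (a point): orange pad on the near end of the left rocker (feeder y = +62 mm), 45 x 44 x 8 mm. Origin: centre of its top face, x along the rocker towards the gate. At rest it is level, top 99 mm above the table, 110 mm from the pivot, free below. Pressing takes about 3 N at first, 6 N at the bottom; it goes down 34 mm to its stop and springs back up when let go.
- right_pad (a point): orange pad on the near end of the right rocker (feeder y = -62 mm), 45 x 44 x 8 mm. Origin: centre of its top face, x along the rocker towards the gate. At rest it is level, top 99 mm above the table, 110 mm from the pivot, free below. Pressing takes about 3 N at first, 6 N at the bottom; it goes down 34 mm to its stop and springs back up when let go.
- left_lever (a joint): rocker on the left of the feeder, in rad: 0 = pad up and gate shut (where its spring holds it), 0.32 = pad fully down against the stop and gate fully up. The gate is high enough for the sample to pass from about 0.22. It only lifts the gate of the lane next to it.
- right_lever (a joint): rocker on the right of the feeder, in rad: 0 = pad up and gate shut (where its spring holds it), 0.32 = pad fully down against the stop and gate fully up. The gate is high enough for the sample to pass from about 0.22. It only lifts the gate of the lane next to it.
- blue_sample: cylindrical blue paint sample with pale plaster ends, diameter 24 mm, 28 mm long, about 30 g, lying across one of the two lanes behind its shut two-pronged red gate. Origin: its centre (about 53 mm above the table while it waits). It may be in either lane: feeder y is about +30 mm in the left lane, -30 mm in the right one. It rolls when the gate lifts.
- ochre_sample: cylindrical ochre yellow paint sample with pale plaster ends, diameter 24 mm, 28 mm long, about 30 g, lying across one of the two lanes behind its shut two-pronged red gate. Origin: its centre (about 53 mm above the table while it waits). It may be in either lane: feeder y is about +30 mm in the left lane, -30 mm in the right one. It rolls when the gate lifts.
- torch: loose bystander: standing aluminium torch, 40 mm across its head, 115 mm tall, left of the feeder. Origin: centre of its underside.
- vial: loose bystander: standing amber glass vial, diameter 40 mm, 85 mm tall, right of the feeder. Origin: centre of its underside.
- brush: loose bystander: paint brush, 170 mm long, lying on the table in front of the pads, about across the feeder. Origin: centre of its underside; x along the brush.

How it is judged (in metres and radians):
On the way, in this order (a step that is already met when the one before it is completed fails the run):
1. the pad of the blue sample's rocker is pressed down by the fingers and its gate is lifted (more than 0.18 rad) (((y of blue_sample in the frame of feeder above 0 m and value of joint left_lever above 0.18 rad and contact force between the fingers and left_lever above 0.5 N and distance between the grasp point and left_pad below 0.1 m) or (y of blue_sample in the frame of feeder below 0 m and value of joint right_lever above 0.18 rad and contact force between the fingers and right_lever above 0.5 N and distance between the grasp point and right_pad below 0.1 m))), for 0.05 s.
2. the blue sample has rolled into the viewing bay (x of blue_sample in the frame of feeder between 0.155 and 0.187 m and z of blue_sample in the frame of feeder below 0.06 m), for 0.1 s.
At the end, for the whole second after the job is handed in: Blue sample at rest in the bay (feeder x 155 to 187 mm); both rockers within 0.05 rad of rest, gates shut; ochre sample, torch, vial and brush each within 20 mm of their start, torch and vial upright; samples never touched by the robot (all of step 2 and linear speed of blue_sample below 0.02 m/s and value of joint each of left_lever, right_lever below 0.05 rad and x of ochre_sample in the frame of feeder below 0.1 m and distance of each of ochre_sample, torch, vial, brush from where it was at the start of the episode below 0.02 m and angle between each of torch, vial's own z axis and vertical below 0.3 rad).
It fails at once if a sample is touched by the robot (contact force between any of the fingers, the arm and blue_sample above 0.3 N or contact force between any of the fingers, the arm and ochre_sample above 0.3 N).
It fails at once if a sample is lifted off the lanes (z of any of blue_sample, ochre_sample in the frame of feeder above 0.08 m).
It fails at once if the ochre sample's rocker is worked (more than 0.08 rad) ((y of blue_sample in the frame of feeder above 0 m and value of joint right_lever above 0.08 rad) or (y of blue_sample in the frame of feeder below 0 m and value of joint left_lever above 0.08 rad)).
It fails at once if the ochre sample leaves its place (more than 20 mm) (distance of ochre_sample from where it was at the start of the episode above 0.02 m).
It fails at once if the torch, vial or brush is moved by more than 20 mm, lifted, or knocked over (distance of any of torch, vial, brush from where it was at the start of the episode above 0.02 m or angle between any of torch, vial's own z axis and vertical above 0.3 rad).
It also fails if it takes over 27 s, if anything falls off the work surface, if the arm or the gripper's body presses on something with over 40 N, if the wrist force passes 120 N, or if a joint passes its speed limit or range.

## Working session

There is one attempt and no reset: what is moved stays moved. The work goes in short steps, Python scripts to look and compute and a tool call to move; the robot and the scene stay as the last step left them, time stands still between calls to the robot, and variables do not carry over. Pictures are saved under pics/ and viewed, at most 10 in all, crops included, and the job is handed in when it is done.

Besides the shell and the picture viewer there is one more tool, called after "Request:" by a JSON object that holds its "method" and its "body". drive_tool: Moves the arm, as the interface text tells. Shift numbers are shares of 100 mm and turn numbers shares of 45 degrees, none past 1 either way. Its arguments: {"type":"object","properties":{"translation":{"type":"array"},"dr":{"type":"array"},"grip":{"type":"array"},"squeeze":{"type":"number"}},"required":["translation","dr","grip"]}

```bash
mkdir -p pics; python3 - <<'E'
from workcell import bot
import cv2,numpy as np
for n in ("scene","top"):
    p,d=bot.read_camera(n); cv2.imwrite(f"pics/{n}0.png",p[:,:,::-1]); np.savez(f"{n}0.npz",p=p,d=d)
    print(n,bot.calibration(n))
o=bot.get_obs(); print(o["time_s"],o["ee_pos"],o["tool_rot"],o["grip_width"])
a=cv2.imread("pics/top0.png")
E
```

```text
scene {'fx': 391.388260932327, 'fy': 391.388260932327, 'cx': 258.4190203490587, 'cy': 194.0897598860549, 'xyz': array([1.1160021 , 0.44799911, 0.87738599]), 'rotation': array([[-0.62562582,  0.60367372, -0.49413598],
       [ 0.7800823 ,  0.49058735, -0.38832416],
       [ 0.00799577, -0.62841236, -0.7778393 ]])}
top {'fx': 357.2355504842095, 'fy': 357.2355504842095, 'cx': 258.8248024025897, 'cy': 191.38711357055567, 'xyz': array([0.44196228, 0.0597617 , 0.79715192]), 'rotation': array([[ 0.07553024, -0.97295752,  0.21828614],
       [-0.99713944, -0.07432324,  0.01374721],
       [ 0.00284828, -0.21870005, -0.97578798]])}
0.1 [0.15590796 0.52691523 0.24158556] [[-9.58869201e-01  2.83847630e-01 -6.15820577e-04]
 [ 2.83848234e-01  9.58868183e-01 -1.40959034e-03]
 [ 1.90381879e-04 -1.52641235e-03 -9.99998817e-01]] 0.08528212826198053
```

View pics/top0.png

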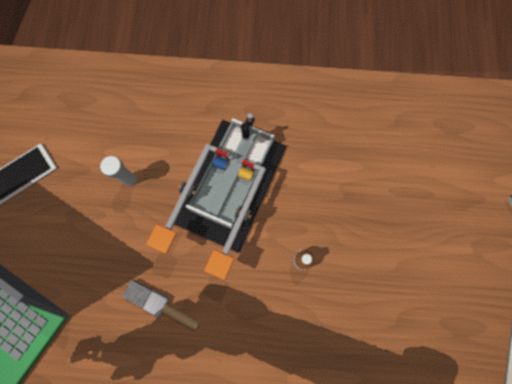

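View pics/scene0.png

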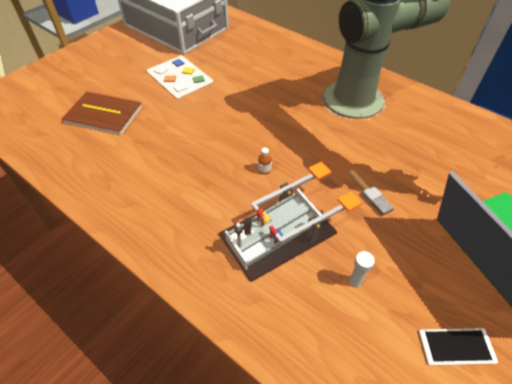

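The top view shows the blue sample at (220,162), in the left lane, and the ochre one at (246,173), in the right. The left pad is at (161,239) and the right pad at (219,264). The brush lies at about (160,303) and the torch at about (115,168).

```bash
cat > h.py <<'E'
import cv2,numpy as np
from workcell import bot
def ray(n,u,v,z):
    c=bot.calibration(n); d=c["rotation"]@[(u-c["cx"])/c["fx"],(v-c["cy"])/c["fy"],1]
    return c["xyz"]+d*(z-c["xyz"][2])/d[2]
def pads(p):
    h=cv2.cvtColor(p,cv2.COLOR_RGB2HSV); m=cv2.inRange(h,(8,200,200),(17,255,255))
    n,_,s,c=cv2.connectedComponentsWithStats(m); return [(s[i,4],c[i]) for i in range(1,n) if s[i,4]>100]
E
python3 - <<'E'
from h import *
for n in ("top","scene"):
    p=np.load(n+"0.npz")["p"]
    for a,c in pads(p): print(n,a,c,ray(n,*c,.099))
print("blue",ray("top",220,162,.053),"ochre",ray("top",246,173,.053))
for q in [(125,290),(197,326),(160,303)]: print("brush",ray("top",*q,.015))
print("torch top",ray("top",110,166,.115))
E
```

```text
blue [0.66729201 0.15935788 0.053     ] ochre [0.64689644 0.10093325 0.053     ]
brush [0.38270065 0.33633682 0.015     ]
brush [0.32271125 0.17672001 0.015     ]
brush [0.36217231 0.25915163 0.015     ]
torch top [0.62357274 0.36800292 0.115     ]
```

```bash
python3 - <<'E'
from h import *
for n,q in (("top",(161,239)),("scene",(349,201))):
    p=np.load(n+"0.npz")["p"]; h=cv2.cvtColor(p,cv2.COLOR_RGB2HSV); print(h[q[1],q[0]],cv2.cvtColor(p,cv2.COLOR_RGB2HSV)[300,300])
    h0=h[q[1],q[0]].astype(int); m=cv2.inRange(h,np.array([h0[0]-4,h0[1]-35,h0[2]-40]),np.array([h0[0]+4,255,255]))
    k,_,s,c=cv2.connectedComponentsWithStats(m)
    for i in range(1,k):
        if s[i,4]>80: print(n,s[i],c[i],ray(n,*c[i],.099))
E
```

```text
[ 14 182 213] [ 12 143 157]
top [146 224  29  29 537] [159.95716946 238.40037244] [0.49011308 0.25415517 0.099     ]
top [204 250  30  30 556] [218.16726619 264.33633094] [0.44949068 0.13640189 0.099     ]
[ 19 203 254] [ 14 165 236]
scene [310 163  20  15 186] [319.48924731 169.58064516] [0.45130775 0.13407993 0.099     ]
scene [339 191  22  18 241] [349.55186722 199.67219917] [0.49007337 0.24997815 0.099     ]
```

Request:
{"method": "drive_tool", "body": {"translation": [[-0.44, -0.19, 0], [-0.44, -0.19, 0], [-0.44, -0.19, 0], [-0.44, -0.19, 0], [-0.44, -0.19, 0], [-0.44, -0.19, 0], [-0.44, -0.19, 0], [-0.44, -0.19, 0], [-0.44, -0.19, 0], [0, 0, 0]], "dr": [[0, 0, 0], [0, 0, 0], [0, 0, 0], [0, 0, 0], [0, 0, 0], [0, 0, 0], [0, 0, 0], [0, 0, 0], [0, 0, 0], [0, 0, 0]], "grip": [0, 0, 0, 0, 0, 0, 0, 0, 0, 0]}}

```text
time_s: 1.35
ee_pos: [0.4894, 0.2489, 0.2417]
tool_rot: [[-0.958, 0.288, -0.0], [0.288, 0.958, -0.001], [-0.0, -0.0, -1.0]]
ft_force: [-0.5, 0.2, 0.2]
grip_width: 0.0002
grasp_force: 0.0
```

Request:
{"method": "drive_tool", "body": {"translation": [[0, 0.03, 0.4], [0, 0, 0.4], [0, 0, 0.36], [0, 0, 0]], "dr": [[0, 0, 0], [0, 0, 0], [0, 0, 0], [0, 0, 0]], "grip": [0, 0, 0, 0]}}

```text
time_s: 1.85
ee_pos: [0.4848, 0.2535, 0.1236]
tool_rot: [[-0.959, 0.283, -0.007], [0.283, 0.959, -0.002], [0.006, -0.004, -1.0]]
ft_force: [-0.4, 0.5, 0.1]
grip_width: 0.0002
grasp_force: 0.0
```

```bash
python3 - <<'E'
from h import *
print(bot.tcp_to_tips, bot.get_obs()["ee_pos"])
p,d=bot.read_camera("scene"); c=cv2.resize(p[100:300,200:420],None,fx=3,fy=3); cv2.imwrite("pics/a.png",c[:,:,::-1])
E
```

```text
0.011 [0.48483827 0.25353985 0.1236216 ]
```

View pics/a.png

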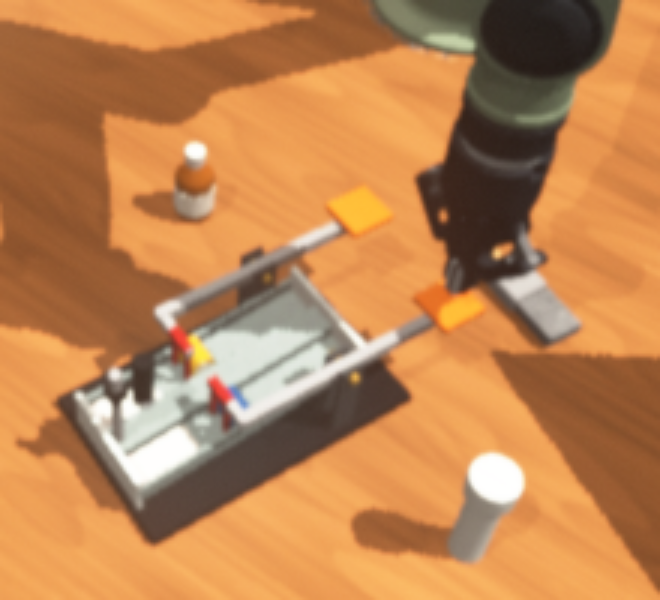

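The closed tips stand over the left pad, at about (455,288) against the pad centre at (450,305). All the bystanders are clear. Pressing now.

Request:
{"method": "drive_tool", "body": {"translation": [[0, 0, 0.12], [0, 0, 0.12], [0, 0, 0.12], [0, 0, 0.09], [0, 0, 0], [0, 0, 0]], "dr": [[0, 0, 0], [0, 0, 0], [0, 0, 0], [0, 0, 0], [0, 0, 0], [0, 0, 0]], "grip": [0, 0, 0, 0, 0, 0]}}

```text
time_s: 2.65
ee_pos: [0.4889, 0.2543, 0.0818]
tool_rot: [[-0.959, 0.284, 0.001], [0.284, 0.959, 0.001], [-0.001, 0.001, -1.0]]
ft_force: [0.5, 2.2, 5.1]
grip_width: 0.0003
grasp_force: 2.5
```

```bash
python3 - <<'E'
from h import *
p,d=bot.read_camera("scene"); c=cv2.resize(p[100:300,200:420],None,fx=3,fy=3); cv2.imwrite("pics/b.png",c[:,:,::-1])
E
```

```text
(no output)
```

View pics/b.png

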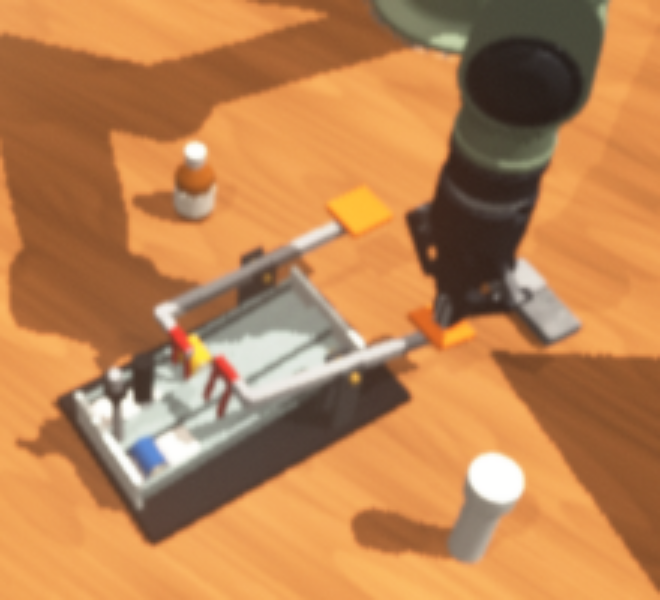

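The gate is lifted and the blue sample has rolled to the bay, at (150,455). I'll hold briefly, then raise the tool.

Request:
{"method": "drive_tool", "body": {"translation": [[0, 0, 0], [0, 0, 0], [0, 0, 0], [0, 0, 0], [0, 0, -0.15], [0, 0, -0.15], [0, 0, -0.2], [0, 0, -0.3], [0, 0, -0.3], [0, 0, 0]], "dr": [[0, 0, 0], [0, 0, 0], [0, 0, 0], [0, 0, 0], [0, 0, 0], [0, 0, 0], [0, 0, 0], [0, 0, 0], [0, 0, 0], [0, 0, 0]], "grip": [0, 0, 0, 0, 0, 0, 0, 0, 0, 0]}}

```text
time_s: 3.95
ee_pos: [0.4893, 0.2537, 0.194]
tool_rot: [[-0.959, 0.284, 0.004], [0.284, 0.959, -0.0], [-0.004, 0.001, -1.0]]
ft_force: [0.1, 0.5, 0.1]
grip_width: 0.0
grasp_force: 0.0
```

Request:
{"method": "drive_tool", "body": {"translation": [[0, 0, 0], [0, 0, 0], [0, 0, 0], [0, 0, 0]], "dr": [[0, 0, 0], [0, 0, 0], [0, 0, 0], [0, 0, 0]], "grip": [0, 0, 0, 0]}}

```text
time_s: 4.45
ee_pos: [0.4879, 0.2538, 0.1907]
tool_rot: [[-0.959, 0.284, -0.001], [0.284, 0.959, -0.0], [0.001, -0.001, -1.0]]
ft_force: [-0.9, 0.4, -1.0]
grip_width: 0.0001
grasp_force: 0.0
```

```bash
python3 - <<'E'
from h import *
p,d=bot.read_camera("scene"); c=cv2.resize(p[100:300,200:420],None,fx=3,fy=3); cv2.imwrite("pics/c.png",c[:,:,::-1])
h=cv2.cvtColor(p,cv2.COLOR_RGB2HSV)[200:280,215:300]; m=cv2.inRange(h,(100,120,60),(125,255,255)); v,u=np.nonzero(m)
P=ray("scene",u.mean()+215,v.mean()+200,.045)
mid=np.array([.4702,.1935]); ex=np.array([.945,-.326]); print(len(u),P,"feeder x",(P[:2]-mid)@ex-.110)
E
```

```text
42 [0.74639363 0.12382873 0.045     ] feeder x 0.17371581598552865
```

View pics/c.png

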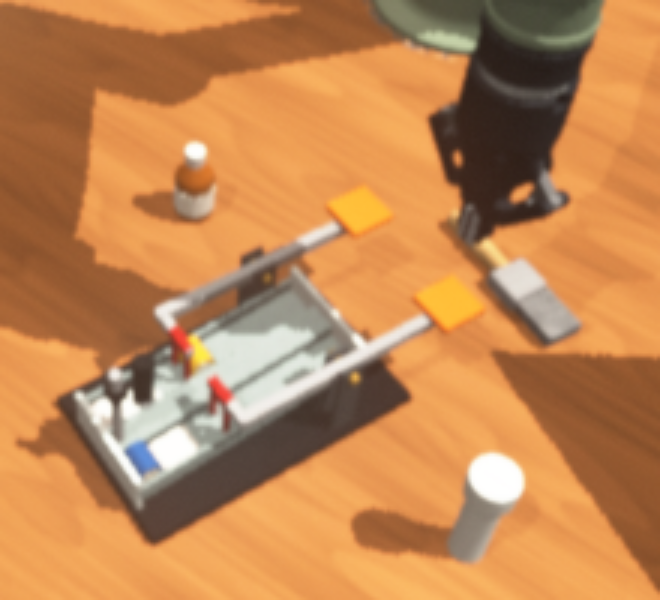

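The blue sample rests in the bay at (143,457), about feeder x 174 mm. The left pad is back up at (450,303), the gate is shut, and nothing else has moved.

```bash
python3 -c "
from workcell import bot
print(bot.sign_off())"
```

```text
the job is handed in; nothing more can be done
None
```

I pressed the left pad, the blue sample rolled into the viewing bay and rests at about feeder x 174 mm, and the gate shut again. Nothing else looked moved in the last picture, and the job is handed in, though `bot.sign_off()` returned no verdict.

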